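# Hold a dry cell home in the sprung cell tester

### The arm

A 6-joint arm with a two-finger parallel gripper is mounted at the origin on the work surface. World frame = base frame: x ahead of the robot, y to its left, z up, the work surface at z = 0. Lengths are in m, angles in degrees, forces in N, time in s.
With the tool pointing down it reaches from about 0.25 to 0.725 m from the base axis. Payload 9.7 kg.
Tool frame: the origin (TCP) lies at the very end of the fingers, on their centre line; the grasp point (between the pads) lies 19 mm behind it; z points along the fingers, y is the line along which they close (so a half turn about z gives the same grasp; the last joint's range is limited). The gripper opens to 85 mm and grips with 20 to 120 N. Pads are 22 mm wide; open, the fingers measure 114 mm over their backs; the gripper's body (76 mm by 85 mm) begins 54 mm behind the grasp point. The pads swing forward as they close: fully open they stand 13 mm farther back than shut.
Start: joints at [-75.459, 4.979, 10.078, 95.1, 0, 90], TCP at [0.138, -0.532, 0.231] pointing down, gripper open.
Joint ranges: [-179.16, 179.16], [-48.56, 103.87], [-65.8, 70.77], [-126.05, 130.52], [-82.76, 87.17], [-180, 180]. Speed limits (degrees/s): [127.2, 127.2, 147.25, 180, 180, 180].

### API

Orientations are given as [roll, pitch, yaw] about the fixed x, y, z axes, in that order (R = Rz(yaw) Ry(pitch) Rx(roll)).
In Python, from workcell import bot gives the robot as it stands.
- The arm moves only by the tool step_arm, never from a script. Its argument "targets" is a list of rows, each a list of 3 entries, a list of its own where there are three numbers: the opening, from 0 (shut) to 1 (fully open), then the shift along the world's x, y, z in mm, then the turn, a rotation vector about the world's x, y, z in rad. In form: [[grip, [tx, ty, tz], [wx, wy, wz]], ...]. A call has 1 to 8 rows; each row is the pose to reach, as a shift and turn from the pose commanded when the call began; what a row does not reach only later rows make up. A row lasts 1/10 s, in which the tool goes at most 50 mm and 8.59 degrees, less where a joint would pass 70% of its speed; a pose out of reach is approached as far as the arm can. A call with a gripper value outside its range is refused whole. The fingers move at their own pace and stop on an object; "force" is the grip in N (left out, the last holds). Time passes only in rows, so rows that repeat a pose let the fingers close. It gives the time, the measured TCP pose, the force, the opening and the grip force at its end, in the units of the state.
- bot.get_obs(): the state, without advancing time (a new reading comes with each control period).
- bot.camera(name): name is "scene" or "top" or "wrist"; returns (picture, depth): 384x512x3 uint8, red, green, blue; 384x512 float32, m along the optical axis (not along the pixel's ray), 0 where there is no reading.
- bot.camera_params(name): a dict with "K" (3x3 intrinsics, pixels), "k1" (the pictures are not rectified: a ray, as slopes to the right and down, at radius r is drawn at 1 + k1 r^2 times it, then the intrinsics apply), "R" (3x3) and "t" (3): a world point X has camera coordinates R X + t. Camera axes: x right, y down, z forward; pixel columns grow to the right and rows downward; lengths in m; the calibration is good to about 2 mm. A picture is of the moment at which its call begins: read the wrist's pose just before it. camera_params takes no time and is no camera call; for the wrist camera it gives the pose at the moment of the call.
- bot.job_done(): hands the job in; it is judged then, once.
The state is a dict: "time": time; "q": joint angles; "qd": joint speeds; "joint_efforts": joint torques, N m; "ee_pos": TCP position; "tcp_rot": TCP orientation; "wrist_force": force on the tool from outside, world axes, zero at the start; "torque": the same for the moment, N m; "opening": finger opening in m; "grasp_force": force on a finger pad.
Only numpy, scipy, OpenCV 4.12 (cv2) and the standard library are available. Lean on these libraries where they do the work, as an engineer would, in place of code of your own. Each camera call takes 0.05 s, during which the arm holds its last target. There are 200 camera calls.

### The job

Take the fattest of the three dry cells from the rack, lay it in the bed of the cell tester with its nub towards the sprung plunger, and push it along the bed, without ramming it, until its shoulder is pressed firmly against the brass stop. Finish while still holding it there against the spring: do not let go. Leave the other cells and everything else on the table where they are.

Things in the scene. Friction and masses are not known exactly. Their poses are not given: they have to be found in the camera images.
- cell: the fattest of the three dry cells in the rack: pale cylinder with steel ends, 34 mm in diameter, body 58 mm long plus a 3 mm contact nub (10 mm in diameter) in the middle of one end, about 0.14 kg. Origin on its axis at the centre of the 58 mm body; its x axis runs along the cylinder towards the nub. Lies level and loose on two low rails, its axis 36 mm above the table
- cell_nub (a point): centre of the outer face of the nub of the fattest cell, 32 mm from cell along its x
- rack: fixed wooden rack, base 85 x 190 x 8 mm; three pairs of rails (at y = -70, 0, 70 mm), each with one cell lying along the rack's x, nub to +x (up to 0.05 rad askew). Which pair has which cell varies. A pair is 20 mm wide, 60 mm long, its top 20 mm above the table. Origin: centre of underside, on the table
- tester: fixed cell tester, base 100 mm wide, 20 mm thick, x = -90 to 110 mm. Bed: two rails along x, 26 mm wide over both, x = -64 to 16 mm, top at 34 mm; the fattest cell lies on it with its axis 49 mm above the table, at y = 0. Beyond: steel block 70 mm high with plunger, then meter box 65 mm high (x to 107). Origin on the table under the bed's centre line; x points along the bed to the plunger
- stop: hard stop of the tester: two brass pads 10 mm wide, 30 mm high, left and right of the plunger (8 to 18 mm off its axis), against which the shoulder of the fattest cell (the end face around the nub) comes to rest. Origin on the plunger axis in the plane of the pad faces: x = 30 mm, y = 0, z = 49 mm in the tester's frame; axes as the tester's
- plunger_tip (a point): centre of the front face of the sprung steel plunger, 12 mm in diameter; when untouched it stands 10 mm in front of the stop faces (x = 20 mm in the tester's frame, 49 mm above the table)
- plunger (a joint): travel of the plunger in m: 0 untouched, grows as it is pushed in along the tester's +x. With the fattest cell home, nub on the plunger and shoulder on the stop, it reads 0.013; flat end first it reaches only 0.010. Spring force 3.5 N at the start, 8 N at 0.013 (any more push bears on the stop); it pushes the cell back out if let go
- mid_cell: the middle-sized cell, 26 mm in diameter, 50 mm long, in the rack; origin at its centre
- thin_cell: the thinnest cell, 17 mm in diameter, 50 mm long, in the rack; origin at its centre
- screwdriver: screwdriver 160 mm long, lying between rack and tester; bystander
- reel: flat reel of paper tape, 70 mm across, 14 mm high; bystander
- mug: white mug 76 mm across, 85 mm high; bystander
- jar: glass jar with lid, 52 mm across, 70 mm high; bystander
- terminal: small turned brass terminal, 26 mm across, 24 mm high, standing between rack and tester; bystander
- note_block: block of note paper 75 x 75 x 22 mm; bystander
Things that resemble listed ones, but are neither listed nor needed, are in the scene too. Leave any turquoise look-alike of the cell alone. What is shaped like the tester but green is not meant.

How it is judged (in metres and radians):
On the way, in this order (a step that is already met when the one before it is completed fails the run):
1. the fattest cell is lifted out of the rack (height (world z) of cell above 0.06 m), for 0.1 s.
2. it is held by the gripper in the tester, shoulder pressed on the stop, plunger pushed in (value of joint plunger above 0.0115 m and contact force between cell and stop above 0.5 N and contact force between the fingers and cell above 2 N and angle between the x axis of cell and the x axis of tester, either way round below 0.12 rad and x of cell_nub in the frame of stop above 0.001 m and y of cell_nub in the frame of stop between -0.005 and 0.005 m and z of cell_nub in the frame of stop between -0.005 and 0.005 m), for 0.5 s.
At the end, for the whole second after the job is handed in: Gripper on the fattest cell (over 2 N); cell along the bed (0.12 rad), nub first and within 5 mm of the plunger axis, shoulder on the brass stop with over 0.5 N, plunger in by over 11.5 mm (home is 13); all at rest through the last second (all of step 2 and linear speed of cell below 0.01 m/s and velocity of joint plunger below 0.01 m/s); the arm keeps its last pose, push and grip.
It fails at once if the cell is rammed against the stop with more than 60 N (contact force between cell and stop above 60 N).
It fails at once if another cell is moved by more than 20 mm (distance of any of mid_cell, thin_cell from where it was at the start of the episode above 0.02 m).
It fails at once if a bystander on the table is moved by more than 20 mm (distance of any of screwdriver, reel, mug, jar, terminal, note_block from where it was at the start of the episode above 0.02 m).
It also fails if it takes over 51 s, if anything falls off the work surface, if the arm or the gripper's body presses on something with over 40 N, if the wrist force passes 120 N, or if a joint passes its speed limit or range.

## Working session

There is one attempt and no reset: what is moved stays moved. The work goes in short steps, Python scripts to look and compute and a tool call to move; the robot and the scene stay as the last step left them, time stands still between calls to the robot, and variables do not carry over. Pictures are saved under pics/ and viewed, at most 10 in all, crops included, and the job is handed in when it is done.

Besides the shell and the picture viewer there is one more tool, called as a command line: name --argument value ..., lists and objects as JSON in quotes. step_arm: Moves the arm, as the interface text tells. Its arguments: {"type":"object","properties":{"targets":{"type":"array","items":{"type":"array"}},"force":{"type":"number"}},"required":["targets"]}

```bash
mkdir -p pics
cat > h.py <<'E'
import numpy as np, cv2
from workcell import bot
def snap(n,f=None):
    p=bot.camera_params(n); im,d=bot.camera(n)
    if f: cv2.imwrite('pics/'+f,im[:,:,::-1])
    return im,d,p
def ray(p,uv):
    K=np.array(p['K'],float); uv=np.atleast_2d(np.array(uv,float))
    x=(uv-[K[0,2],K[1,2]])/[K[0,0],K[1,1]]; s=x.copy()
    for _ in range(20): s=x/(1+p['k1']*(s**2).sum(1,keepdims=True))
    R=np.array(p['R']);t=np.array(p['t'])
    return -R.T@t, np.c_[s,np.ones(len(s))]@R
def onplane(p,uv,z):
    c,d=ray(p,uv); return c+d*((z-c[2])/d[:,2:3])
def cloud(p,d):
    v,u=np.mgrid[:384,:512]; c,r=ray(p,np.c_[u.ravel(),v.ravel()])
    return (c+r*d.reshape(-1,1)).reshape(384,512,3)
def proj(p,X):
    X=np.atleast_2d(X)@np.array(p['R']).T+np.array(p['t']); s=X[:,:2]/X[:,2:]
    s=s*(1+p['k1']*(s**2).sum(1,keepdims=True)); K=np.array(p['K']); return s*[K[0,0],K[1,1]]+[K[0,2],K[1,2]]
E
python3 - <<'E'
from h import *
for n in('scene','top'):
    im,d,p=snap(n); np.savez(n+'0.npz',im=im,d=d)
    cv2.imwrite(f'pics/{n}0.png',cv2.resize(im[:,:,::-1],(800,600),interpolation=cv2.INTER_CUBIC))
    c,_=ray(p,[[0,0]]);print(n,c.round(3),(d>0).mean(),p['K'][0][0],p['k1'])
print(bot.get_obs())
E
```

```text
scene [ 1.586 -0.143  0.857] 0.9814554850260416 473.8101027993654 -0.012800212676563285
top [0.418 0.014 1.202] 0.9960225423177084 359.93190475146196 -0.09470053420952237
{'time': 0.1, 'q': array([-7.54585811e+01,  5.00776093e+00,  1.00387183e+01,  9.50974778e+01,
        1.33977468e-03,  8.99996826e+01]), 'qd': array([-0.00501826, -0.04770235,  0.09898694,  0.06480561,  0.05426787,
       -0.05238235]), 'joint_efforts': array([-2.27290649e-03, -5.21562874e+01,  4.65651333e+01,  1.59503252e-02,
       -6.55428539e-05, -3.67967459e-06]), 'ee_pos': array([ 0.13805212, -0.53219394,  0.23065328]), 'tcp_rot': array([-1.79933480e+02, -1.34014224e-03,  1.45417347e+01]), 'wrist_force': array([-0.37137857, -0.47737877,  0.5220039 ]), 'torque': array([-0.02336296, -0.03962273,  0.04805682]), 'grasp_force': 0.0, 'opening': 0.08531070238597156}
```

View pics/top0.png

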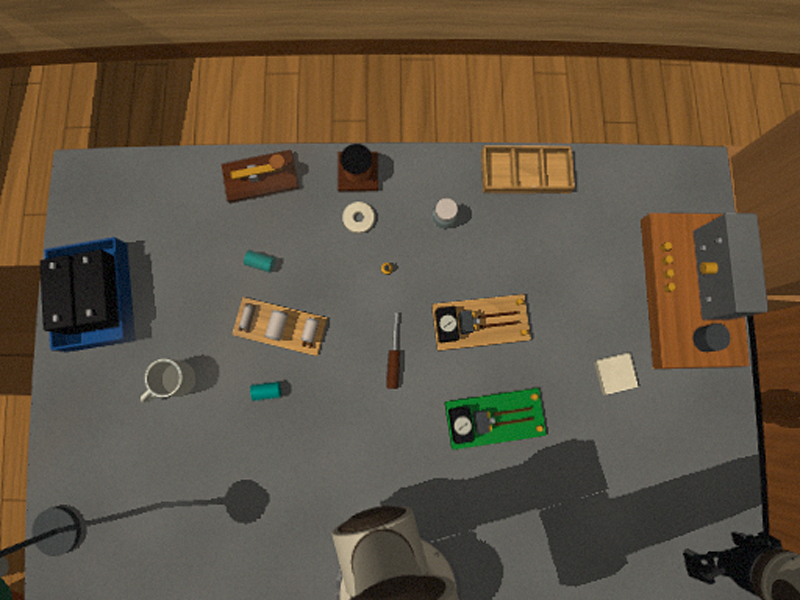

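View pics/scene0.png

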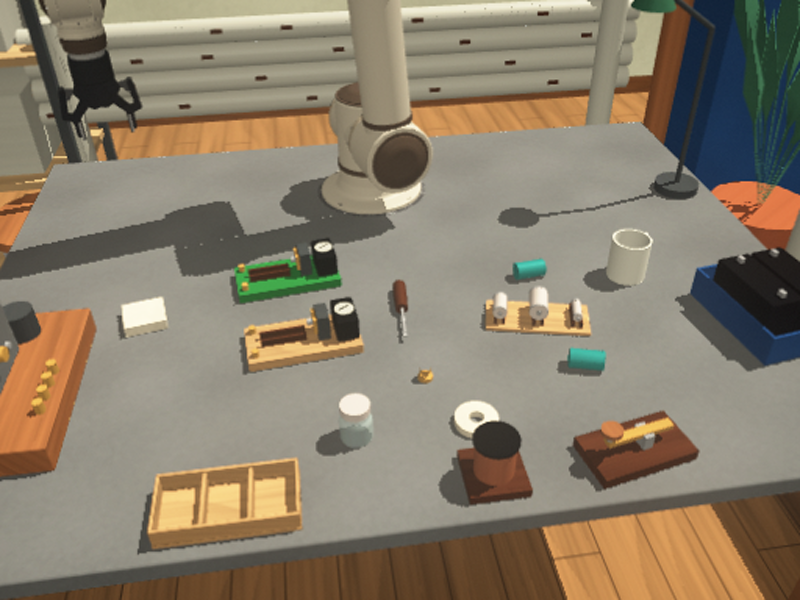

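The top view (800x600) shows the rack at about (280,326) with its cells at (247,317), (277,324) and (311,331). The wooden tester is at (481,322) with its meter on the left, so its plunger axis runs towards world +y. The green look-alike is at (496,417) and the turquoise cells are at (261,261) and (266,390). The middle cell in the rack looks fattest.

Run:
```python
from h import *
p=bot.camera_params('top');z=np.load('top0.npz');C=cloud(p,z['d'])
s=.64
for n,u,v in[('cellL',247,317),('cellM',277,324),('cellR',311,331),('tester',481,322),('tnear',525,318),('meter',447,323),('block',466,320),('driver',395,340),('term',387,268),('table',380,450)]:
    print(n,C[int(v*s),int(u*s)].round(3))
w=bot.camera_params('wrist');R=np.array(w['R']);o=bot.get_obs()
c,_=ray(w,[[0,0]]);print('wristcam',c.round(3),R.round(3).tolist(),w['K'][0][0])
print('axis hits z=.03',onplane(w,[[256,192]],.03))
```

```text
cellL [0.571 0.311 0.034]
cellM [0.551 0.244 0.056]
cellR [0.539 0.174 0.045]
tester [ 0.555 -0.18   0.02 ]
tnear [ 0.564 -0.278  0.019]
meter [ 0.55  -0.105  0.064]
block [ 0.556 -0.143  0.068]
driver [0.52  0.003 0.019]
term [ 0.68   0.019 -0.005]
table [ 0.289  0.035 -0.008]
wristcam [ 0.219 -0.511  0.374] [[0.251, -0.968, -0.002], [-0.915, -0.238, 0.325], [-0.315, -0.08, -0.946]] 286.16045497469844
axis hits z=.03 [[ 0.10659396 -0.53889458  0.03      ]]
```

step_arm --targets '[[1, [40, 45, 0], [0, 0, 0]], [1, [80, 85, 0], [0, 0, 0]], [1, [120, 130, 0], [0, 0, 0]], [1, [160, 170, 0], [0, 0, 0]], [1, [200, 215, 0], [0, 0, 0]], [1, [240, 255, 0], [0, 0, 0]], [1, [280, 300, 0], [0, 0, 0]], [1, [320, 340, 0], [0, 0, 0]]]'

```text
time: 0.9
ee_pos: [0.4126, -0.2389, 0.2312]
tcp_rot: [180.0, 0.0, 14.5]
wrist_force: [0.6, -1.1, 0.3]
opening: 0.0858
grasp_force: 0.0
```

step_arm --targets '[[1, [0, 0, 0], [0, 0, 0]], [1, [0, 0, 0], [0, 0, 0]], [1, [0, 0, 0], [0, 0, 0]]]'

```text
time: 1.2
ee_pos: [0.4113, -0.2411, 0.2311]
tcp_rot: [-180.0, 0.0, 14.5]
wrist_force: [0.5, -0.5, 0.1]
opening: 0.0854
grasp_force: 0.0
```

Run:
```python
from h import *
o=bot.get_obs();im,d,p=snap('wrist');np.savez('wt1.npz',im=im,d=d,**p)
cv2.imwrite('pics/wt1.png',cv2.resize(im[:,:,::-1],(800,600),interpolation=cv2.INTER_CUBIC))
print(o['time'],o['ee_pos'],o['tcp_rot'],ray(p,[[0,0]])[0])
```

```text
1.2 [ 0.41127881 -0.24113904  0.23109234] [-1.79989862e+02  3.02832041e-02  1.45156755e+01] [ 0.49206118 -0.22020928  0.37478173]
```

View pics/wt1.png

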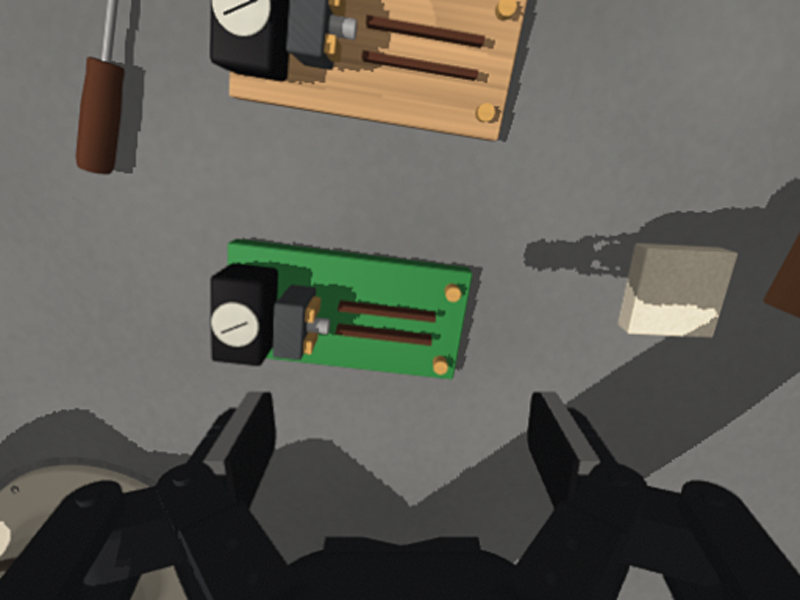

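The wrist view shows the green tester at (345,320), not the one meant. The wooden tester is at the top edge at (380,40), with its meter on the left. I'll move ahead so it fills the view.

step_arm --targets '[[1, [35, 20, 0], [0, 0, 0]], [1, [70, 40, 0], [0, 0, 0]], [1, [90, 60, 0], [0, 0, 0]], [1, [90, 60, 0], [0, 0, 0]], [1, [90, 60, 0], [0, 0, 0]], [1, [90, 60, 0], [0, 0, 0]]]'

```text
time: 1.85
ee_pos: [0.5009, -0.1819, 0.2314]
tcp_rot: [180.0, 0.0, 14.4]
wrist_force: [-0.1, -0.3, -0.2]
opening: 0.0855
grasp_force: 0.0
```

Run:
```python
from h import *
o=bot.get_obs();im,d,p=snap('wrist');np.savez('wt2.npz',im=im,d=d,**p)
cv2.imwrite('pics/wt2.png',cv2.resize(im[:,:,::-1],(800,600),interpolation=cv2.INTER_CUBIC))
print(o['time'],o['ee_pos'],o['tcp_rot'],ray(p,[[0,0]])[0])
```

```text
1.85 [ 0.5008975  -0.18191973  0.23142095] [1.79991480e+02 8.10178057e-03 1.44332114e+01] [ 0.5816339  -0.16109309  0.37514528]
```

View pics/wt2.png

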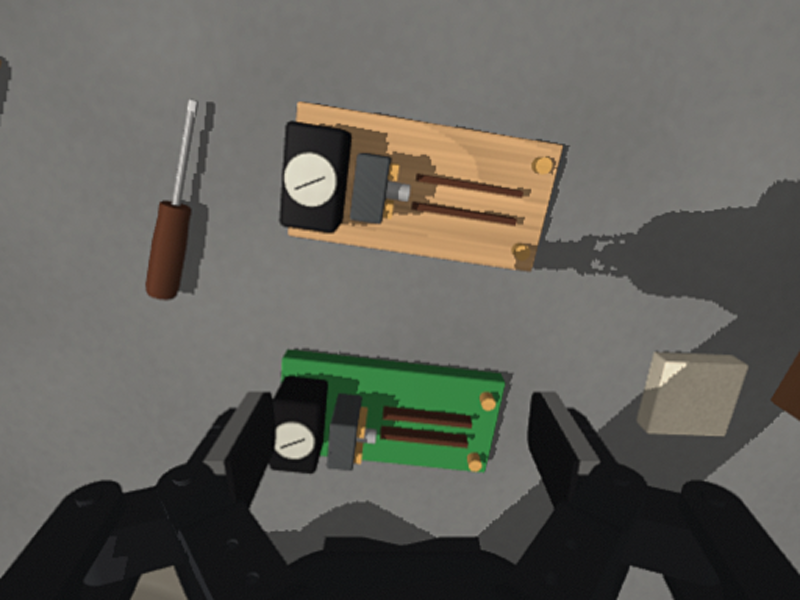

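step_arm --targets '[[1, [0, 50, 0], [0, 0, -0.1]], [1, [-5, 100, 0], [0, 0, -0.2]], [1, [-10, 150, 0], [0, 0, -0.3]], [1, [-15, 200, 0], [0, 0, -0.4]], [1, [-20, 250, 0], [0, 0, -0.48]], [1, [-20, 300, 0], [0, 0, -0.48]], [1, [-20, 350, 0], [0, 0, -0.48]], [1, [-20, 400, 0], [0, 0, -0.48]]]'

```text
time: 2.7
ee_pos: [0.4565, -0.0631, 0.2315]
tcp_rot: [-177.8, 0.1, -9.2]
wrist_force: [0.6, 0.4, -0.0]
opening: 0.0853
grasp_force: 0.0
```

step_arm --targets '[[1, [0, 0, 0], [0, 0, 0]], [1, [0, 0, 0], [0, 0, 0]], [1, [0, 0, 0], [0, 0, 0]]]'

```text
time: 3.0
ee_pos: [0.4571, -0.0621, 0.2312]
tcp_rot: [-177.8, 0.1, -9.1]
wrist_force: [0.0, 0.2, 0.1]
opening: 0.0855
grasp_force: 0.0
```

Run:
```python
from h import *
o=bot.get_obs();im,d,p=snap('wrist');np.savez('wr1.npz',im=im,d=d,**p)
cv2.imwrite('pics/wr1.png',cv2.resize(im[:,:,::-1],(800,600),interpolation=cv2.INTER_CUBIC))
print(o['time'],o['ee_pos'],o['tcp_rot'],ray(p,[[0,0]])[0])
```

```text
3.0 [ 0.45709234 -0.06214313  0.2312245 ] [-1.77759680e+02  7.93705256e-02 -9.06717792e+00] [ 0.53873018 -0.08103582  0.37475529]
```

View pics/wr1.png

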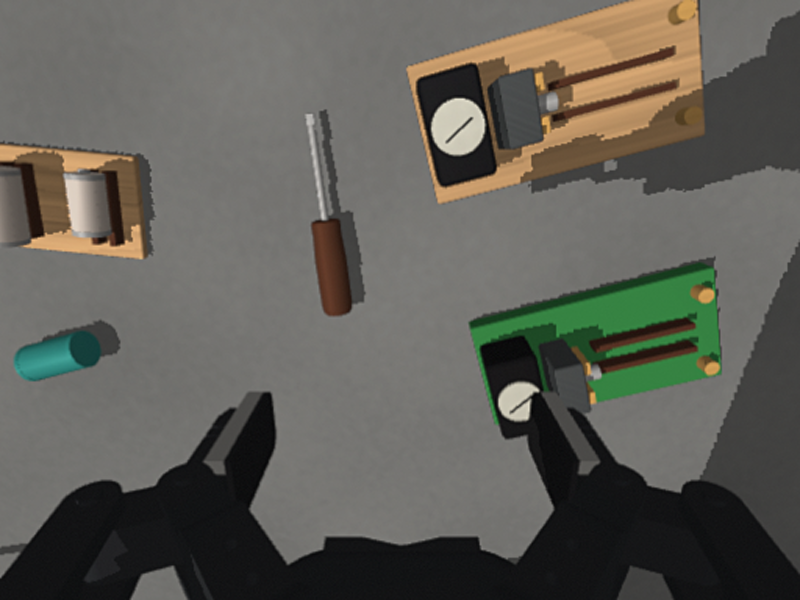

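The tester is clear in wt2: base corners near (298,102), (566,146), (534,270) and (289,235), plunger tip at (405,192), bed rails at (470,200). The arm fell short of the last move, so I'll check the joints.

Run:
```python
from h import *
o=bot.get_obs();print(o['q'].round(2),o['ee_pos'],o['tcp_rot'])
```

```text
[ -9.12  -7.05  -1.8   95.33   2.24 179.94] [ 0.45707785 -0.0621354   0.2311986 ] [-1.77762680e+02  8.55043583e-02 -9.06232892e+00]
```

step_arm --targets '[[1, [0, 40, 0], [0, 0, 0]], [1, [0, 80, 0], [0, 0, 0]], [1, [0, 120, 0], [0, 0, 0]], [1, [0, 160, 0], [0, 0, 0]]]'

```text
time: 3.45
ee_pos: [0.4479, -0.0224, 0.2314]
tcp_rot: [-175.7, 0.1, -5.5]
wrist_force: [0.6, 0.4, 0.4]
opening: 0.0855
grasp_force: 0.0
```

Run:
```python
from h import *
o=bot.get_obs();print(o['q'].round(2),o['qd'].round(1),o['ee_pos'],o['tcp_rot'])
```

```text
[ -5.6   -8.78  -3.38  95.53   4.3  179.94] [ 1.3 -3.  -2.6  0.4  0.8 -0. ] [ 0.4478965  -0.0224099   0.23142834] [-1.75697237e+02  1.31485388e-01 -5.53998892e+00]
```

J6 is at its 180° limit, since yaw = q1+180−q6. For the rack I need yaw ≈ 167° (q6 ≈ 37°). I'll level the tool first, then turn the other way.

step_arm --targets '[[1, [0, 0, 0], [-0.075, 0, 0.1]], [1, [0, 0, 0], [-0.075, 0, 0.1]], [1, [0, 0, 0], [-0.075, 0, 0.1]]]'

```text
time: 3.75
ee_pos: [0.4481, -0.0228, 0.2315]
tcp_rot: [-179.9, -0.1, 0.0]
wrist_force: [-0.6, -0.4, 0.3]
opening: 0.0855
grasp_force: 0.0
```

step_arm --targets '[[1, [15, 25, 0], [0, 0, 0.14]], [1, [30, 50, 0], [0, 0, 0.28]], [1, [45, 75, 0], [0, 0, 0.42]], [1, [60, 100, 0], [0, 0, 0.56]], [1, [75, 125, 0], [0, 0, 0.7]], [1, [90, 150, 0], [0, 0, 0.84]], [1, [105, 175, 0], [0, 0, 0.98]], [1, [120, 200, 0], [0, 0, 1.12]]]'

```text
time: 4.55
ee_pos: [0.5687, 0.1774, 0.2312]
tcp_rot: [-179.9, -0.1, 64.4]
wrist_force: [0.3, -0.3, 0.6]
opening: 0.0854
grasp_force: 0.0
```

step_arm --targets '[[1, [5, 5, 0], [0, 0, 0.14]], [1, [10, 10, 0], [0, 0, 0.28]], [1, [15, 15, 0], [0, 0, 0.42]], [1, [20, 20, 0], [0, 0, 0.56]], [1, [25, 25, 0], [0, 0, 0.7]], [1, [30, 30, 0], [0, 0, 0.84]], [1, [35, 35, 0], [0, 0, 0.98]], [1, [40, 40, 0], [0, 0, 1.12]]]'

```text
time: 5.35
ee_pos: [0.6085, 0.2164, 0.2311]
tcp_rot: [180.0, -0.2, 128.6]
wrist_force: [-0.4, -0.1, -1.0]
opening: 0.0855
grasp_force: 0.0
```

step_arm --targets '[[1, [5, 5, 0], [0, 0, 0.14]], [1, [10, 10, 0], [0, 0, 0.28]], [1, [10, 10, 0], [0, 0, 0.42]], [1, [10, 10, 0], [0, 0, 0.56]], [1, [10, 10, 0], [0, 0, 0.67]], [1, [10, 10, 0], [0, 0, 0.67]], [1, [10, 10, 0], [0, 0, 0.67]]]'

```text
time: 6.05
ee_pos: [0.6182, 0.2263, 0.2312]
tcp_rot: [180.0, -0.1, 166.5]
wrist_force: [0.2, 0.2, -0.7]
opening: 0.0854
grasp_force: 0.0
```

Run:
```python
from h import *
o=bot.get_obs();im,d,p=snap('wrist');np.savez('wr2.npz',im=im,d=d,**p)
cv2.imwrite('pics/wr2.png',cv2.resize(im[:,:,::-1],(800,600),interpolation=cv2.INTER_CUBIC))
print(o['time'],o['ee_pos'],o['tcp_rot'],o['q'].round(1),ray(p,[[0,0]])[0])
```

```text
6.05 [0.61824511 0.22630844 0.23121787] [ 1.79969170e+02 -1.12640126e-01  1.66542813e+02] [20.1 21.  29.  98.1  0.1 33.5] [0.53622689 0.2455865  0.37510272]
```

View pics/wr2.png

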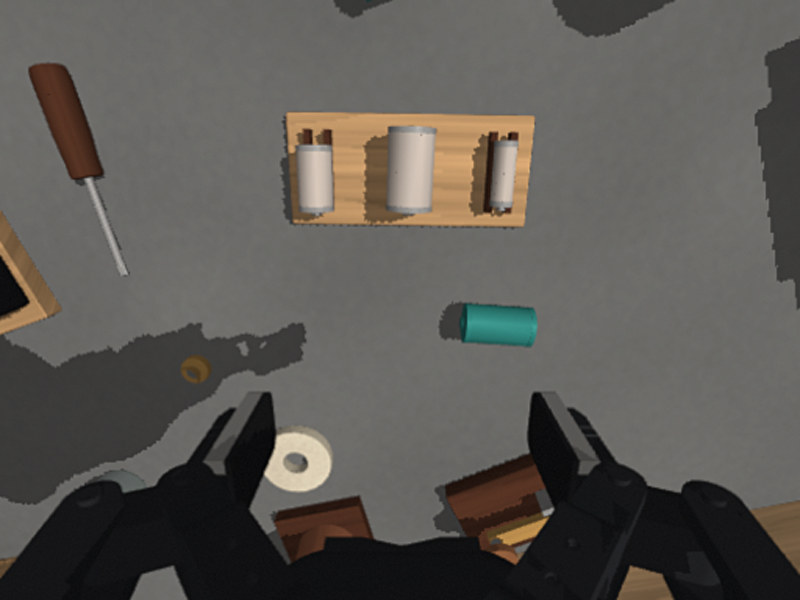

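The rack is at (410,170) with its nubs pointing down in the image, which is world +x. The candidates are the cells at (315,178), (411,170) and (503,174). The turquoise cell at (498,325) is excluded. The one at (411,170) is about 48 px wide against 36 and 24, so it is the fattest. I'll confirm it in a crop and measure.

```bash
cat > m.py <<'E'
from h import *
def load(f):
    z=np.load(f); return z['im'],z['d'],{k:z[k] for k in('K','R','t')}|{'k1':float(z['k1'])}
def cell(f,near,zax=.036,wid=None,show=True):
    im,d,p=load(f); hsv=cv2.cvtColor(im,cv2.COLOR_RGB2HSV)
    C=cloud(p,d)
    r=np.hypot(C[...,0]-near[0],C[...,1]-near[1])
    m=((hsv[...,1]<60)&(C[...,2]>.024)&(r<.04)).astype(np.uint8)
    n,l,s,c=cv2.connectedComponentsWithStats(m); k=1+s[1:,4].argmax(); m=(l==k).astype(np.uint8)
    cn=max(cv2.findContours(m,0,cv2.CHAIN_APPROX_NONE)[0],key=len).reshape(-1,2)
    X=onplane(p,cn,zax)[:,:2]; ctr,wh,a=cv2.minAreaRect((X*1e3).astype(np.float32))
    if wh[0]<wh[1]: a+=90; wh=wh[::-1]
    top=C[m>0]; 
    return np.array(ctr)/1e3,wh,(a+90)%180-90,np.percentile(top[:,2],[50,90,98]),m
E
python3 - <<'E'
from m import *
im,d,p=load('wr2.npz')
c,wh,a,z,m=cell('wr2.npz',(.551,.244));print('fat',c,wh,a,z)
for n in((.571,.311),(.539,.174)):print(cell('wr2.npz',n)[:4])
for f in('wr2.npz',):
    C=cloud(p,d);print('table z',np.median(C[150:160,100:110,2]), 'teal',C[208,318])
cv2.imwrite('pics/crop.png',cv2.resize(im[60:150,170:350,::-1],None,fx=4.4,fy=4.4,interpolation=cv2.INTER_CUBIC))
# tester from wt2
im,d,p=load('wt2.npz');C=cloud(p,d);hsv=cv2.cvtColor(im,cv2.COLOR_RGB2HSV)
r=np.hypot(C[...,0]-.558,C[...,1]+.19)
W=((hsv[...,0]<22)&(hsv[...,1]>70)&(hsv[...,2]>60)&(abs(C[...,2]-.02)<.008)&(r<.14)).astype(np.uint8)
P=C[W>0];print('base top z',np.median(P[:,2]))
cn=max(cv2.findContours(W,0,cv2.CHAIN_APPROX_NONE)[0],key=cv2.contourArea).reshape(-1,2)
X=onplane(p,cn,.02)[:,:2];print('base rect',cv2.minAreaRect((X*1e3).astype(np.float32)))
print('corners',onplane(p,np.array([[298,102],[566,146],[534,270],[289,235]])*.64,.02).round(4).tolist())
# rails: z .034 mid ends
print('rails ends',[ (C[int(v*.64),int(u*.64)].round(4).tolist()) for u,v in((420,178),(526,193),(415,207),(520,221))])
print('rails on z=.034',onplane(p,np.array([[417,177],[528,193],[413,206],[521,222]])*.64,.034).round(4).tolist())
print('tip',onplane(p,[[410*.64,192*.64]],.049),C[int(191*.64),int(405*.64)])
E
```

```text
fat [0.55186401 0.24868947] (61.91810607910156, 33.15008544921875) -15.698287963867188 [0.05233001 0.05445719 0.05543524]
(array([0.57063153, 0.31426422]), (48.72382354736328, 17.001380920410156), -14.627517700195312, array([0.03507902, 0.03681066, 0.03745837]))
(array([0.54176398, 0.17948563]), (49.048927307128906, 25.834932327270508), -14.570716857910156, array([0.0441331 , 0.04622319, 0.04696526]))
table z 0.0011046520065643162 teal [0.68662982 0.29098132 0.03384517]
base top z 0.02117609395272113
base rect ((556.0780639648438, -183.00765991210938), (99.70639038085938, 199.87847900390625), 5.705008506774902)
corners [[0.595, -0.0798, 0.02], [0.6153, -0.2802, 0.02], [0.5185, -0.2897, 0.02], [0.4969, -0.0902, 0.02]]
rails ends [[0.5668, -0.1781, 0.0343], [0.5755, -0.2614, 0.0208], [0.5452, -0.1803, 0.0352], [0.5538, -0.2637, 0.0215]]
rails on z=.034 [[0.5661, -0.177, 0.034], [0.5757, -0.26, 0.034], [0.5451, -0.1796, 0.034], [0.554, -0.2621, 0.034]]
tip [[ 0.55564398 -0.17414975  0.049     ]] [ 0.55622316 -0.17004108  0.05651025]
```

View pics/crop.png

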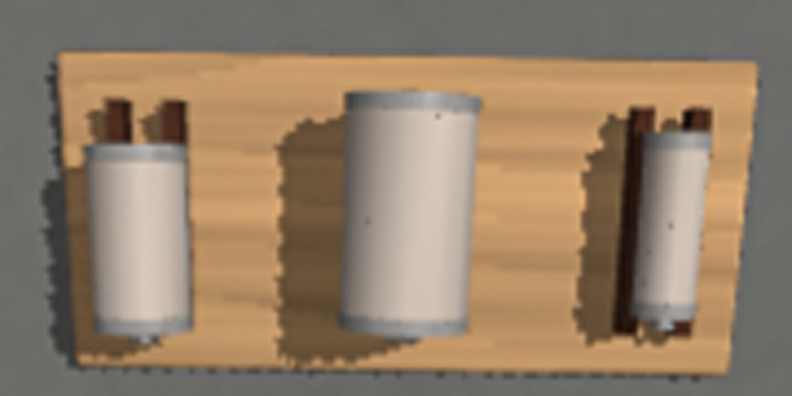

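The crop confirms that the middle rack cell is the fattest. It measures 33 mm by 62 mm including the nub, against 26 mm and 17 mm for its neighbours, and its nub points down in the image (world +x). Next is a second-view check with the top camera.

Run:
```python
from m import *
def tri(r1,r2):
    (c1,d1),(c2,d2)=r1,r2; d1=d1[0]/np.linalg.norm(d1);d2=d2[0]/np.linalg.norm(d2)
    s=np.linalg.lstsq(np.c_[d1,-d2],c2-c1,rcond=None)[0]; a=c1+s[0]*d1;b=c2+s[1]*d2; return ((a+b)/2).round(4),np.linalg.norm(a-b).round(4)
p=bot.camera_params('scene');z=np.load('scene0.npz');np.savez('sc.npz',im=z['im'],d=z['d'],**p)
pt=bot.camera_params('top');z=np.load('top0.npz');np.savez('tp.npz',im=z['im'],d=z['d'],**pt)
def cen(f,near):
    m=cell(f,near)[4]; _,_,p=load(f); v,u=np.nonzero(m); return ray(p,[[u.mean(),v.mean()]])
near=(.551,.247)
W=cen('wr2.npz',near)
for f in('tp.npz','sc.npz'): print(f,cell(f,near)[:4],'tri',tri(W,cen(f,near)))
# tester: white dial disc (meter box top) and base, wt2 vs top
def dial(f,near=(.553,-.105)):
    im,d,p=load(f);C=cloud(p,d);h=cv2.cvtColor(im,cv2.COLOR_RGB2HSV)
    m=(h[...,1]<60)&(h[...,2]>140)&(np.hypot(C[...,0]-near[0],C[...,1]-near[1])<.03)
    v,u=np.nonzero(m);print(len(u));return ray(p,[[u.mean(),v.mean()]])
print('dial',tri(dial('wt2.npz'),dial('tp.npz')),tri(dial('wt2.npz'),dial('wr1.npz')),tri(dial('wt2.npz'),dial('sc.npz')))
def base(f):
    im,d,p=load(f);C=cloud(p,d);h=cv2.cvtColor(im,cv2.COLOR_RGB2HSV)
    m=((h[...,0]<22)&(h[...,1]>70)&(h[...,2]>60)&(abs(C[...,2]-.02)<.012)&(np.hypot(C[...,0]-.558,C[...,1]+.19)<.14)).astype(np.uint8)
    cn=max(cv2.findContours(m,0,cv2.CHAIN_APPROX_NONE)[0],key=cv2.contourArea).reshape(-1,2)
    return cv2.minAreaRect((onplane(p,cn,.02)[:,:2]*1e3).astype(np.float32))
print(base('tp.npz'),base('wt2.npz'))
```

```text
tp.npz (array([0.55208673, 0.24953488]), (59.39978790283203, 31.652997970581055), -15.506607055664062, array([0.04951449, 0.05355041, 0.0555834 ])) tri (array([0.5505, 0.249 , 0.0405]), np.float64(0.001))
sc.npz (array([0.54934833, 0.24688159]), (96.36695098876953, 33.91888427734375), -12.90789794921875, array([0.0468579 , 0.05127932, 0.0529616 ])) tri (array([0.5498, 0.2482, 0.0349]), np.float64(0.0022))
847
74
847
939
847
91
dial (array([ 0.5487, -0.1058,  0.0651]), np.float64(0.0003)) (array([ 0.5484, -0.1063,  0.0666]), np.float64(0.0007)) (array([ 0.5476, -0.1045,  0.0556]), np.float64(0.0007))
((556.0756225585938, -181.66697692871094), (100.29246520996094, 201.64901733398438), 5.568230152130127) ((556.0780639648438, -183.00765991210938), (99.70639038085938, 199.87847900390625), 5.705008506774902)
```

Two views agree on the cell and on the tester: origin about (0.557, −0.1925), yaw 95.7°. Now I'll move over the cell and go down with the fingers part-closed, to stay clear of the neighbours.

step_arm --targets '[[0.72, [-35, 12, -20], [0, 0, -0.035]], [0.72, [-70, 23, -40], [0, 0, -0.035]], [0.72, [-70, 23, -80], [0, 0, -0.035]], [0.72, [-70, 23, -120], [0, 0, -0.035]], [0.72, [-70, 23, -140], [0, 0, -0.035]], [0.72, [-70, 23, -140], [0, 0, -0.035]], [0.72, [-70, 23, -140], [0, 0, -0.035]]]'

```text
time: 6.8
ee_pos: [0.5482, 0.2497, 0.0922]
tcp_rot: [180.0, -0.1, 164.7]
wrist_force: [0.6, -0.4, 1.0]
opening: 0.0611
grasp_force: 0.0
```

Run:
```python
from h import *
o=bot.get_obs();im,d,p=snap('wrist','wg.png');print(o['ee_pos'],o['tcp_rot'],o['opening'])
```

```text
[0.54823793 0.24970269 0.09220268] [ 1.79975917e+02 -6.86515921e-02  1.64724736e+02] 0.061138622012847366
```

View pics/wg.png

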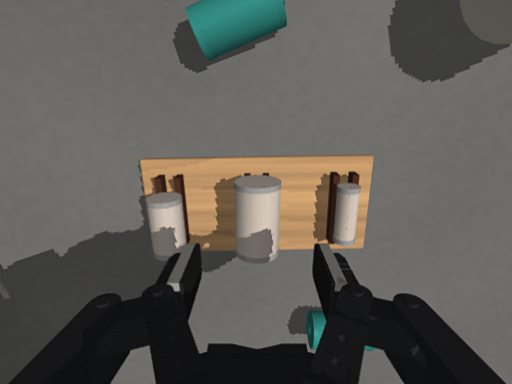

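The fat cell at (258,220) lies centred between the fingers at (190,265) and (325,265), and both neighbours are clear. Going down and gripping.

step_arm --targets '[[0.72, [0, 0, -25], [0, 0, 0]], [0.72, [0, 0, -50], [0, 0, 0]], [0.72, [0, 0, -65], [0, 0, 0]], [0.72, [0, 0, -75], [0, 0, 0]], [0.72, [0, 0, -75], [0, 0, 0]], [0.72, [0, 0, -75], [0, 0, 0]]]'

```text
time: 7.45
ee_pos: [0.5487, 0.25, 0.0175]
tcp_rot: [179.9, -0.0, 164.8]
wrist_force: [-0.5, 0.1, 0.8]
opening: 0.0612
grasp_force: 0.0
```

step_arm --targets '[[0.5, [0, 0, 0], [0, 0, 0]], [0.4, [0, 0, 0], [0, 0, 0]], [0.3, [0, 0, 0], [0, 0, 0]], [0.2, [0, 0, 0], [0, 0, 0]], [0.2, [0, 0, 0], [0, 0, 0]], [0.2, [0, 0, 0], [0, 0, 0]], [0.2, [0, 0, 0], [0, 0, 0]]]' --force 50

```text
time: 8.15
ee_pos: [0.5486, 0.2501, 0.0176]
tcp_rot: [179.9, -0.0, 164.8]
wrist_force: [-0.7, 0.3, 6.7]
opening: 0.033
grasp_force: 49.3
```

Gripped at 33 mm opening. Lifting, then swinging to the tester with a +111° turn.

step_arm --targets '[[0.2, [0, 0, 15], [0, 0, 0]], [0.2, [0, 0, 40], [0, 0, 0]], [0.2, [0, 0, 70], [0, 0, 0]], [0.2, [0, 0, 100], [0, 0, 0]], [0.2, [0, 0, 120], [0, 0, 0]], [0.2, [0, 0, 120], [0, 0, 0]], [0.2, [0, 0, 120], [0, 0, 0]]]'

```text
time: 8.85
ee_pos: [0.5481, 0.2497, 0.1363]
tcp_rot: [180.0, -0.1, 164.8]
wrist_force: [-0.3, 0.1, -3.0]
opening: 0.0326
grasp_force: 50.0
```

Run:
```python
from h import *
o=bot.get_obs();im,d,p=snap('wrist');np.savez('wh.npz',im=im,d=d,**p)
print(o['time'],o['ee_pos'],o['tcp_rot'],o['opening'],o['q'].round(1))
C=cloud(p,d);R=o['ee_pos']
h=cv2.cvtColor(im,cv2.COLOR_RGB2HSV)
m=((h[...,1]<60)&(h[...,2]>70)&(np.linalg.norm(C-(R+[0,0,.019]),axis=2)<.05)).astype(np.uint8);m[:, :]=m
a=np.radians(o['tcp_rot'][2]);T=C-R
tx=T[...,0]*np.cos(a)+T[...,1]*np.sin(a);ty=-T[...,0]*np.sin(a)+T[...,1]*np.cos(a)
s=(m>0)&(abs(ty)<.012)
print('n',s.sum(),'tool-x of visible',np.percentile(tx[s],[1,5,50,95,99]),'z',np.percentile(T[...,2][s],[5,50,95,99]))
cv2.imwrite('pics/wh.png',im[:,:,::-1])
```

```text
8.85 [0.54808809 0.2496946  0.13626258] [ 1.79992129e+02 -6.70179399e-02  1.64816881e+02] 0.03264987004634938 [24.5 11.3  6.7 85.4  0.  39.7]
n 6706 tool-x of visible [-0.02970832 -0.02658777  0.00837084  0.02710126  0.02735799] z [0.01402433 0.03487334 0.03691137 0.03740835]
```

View pics/wh.png

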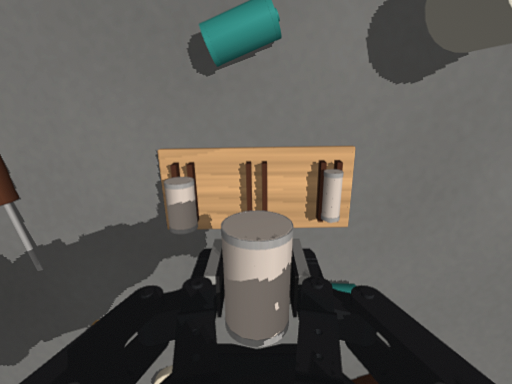

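The cell is held level. Its rear end is 27 mm along tool +x, so its centre is about 2 mm towards the nub from the TCP and its axis about 20 mm above it. The empty rails show at (257,190) and the neighbours haven't moved. Carrying it to the tester.

step_arm --targets '[[0.2, [0, -25, 0], [0, 0, 0.11]], [0.2, [0, -50, 0], [0, 0, 0.22]], [0.2, [0, -75, 0], [0, 0, 0.33]], [0.2, [0, -100, 0], [0, 0, 0.44]], [0.2, [0, -125, 0], [0, 0, 0.55]], [0.2, [0, -150, 0], [0, 0, 0.66]], [0.2, [0, -175, 0], [0, 0, 0.77]], [0.2, [0, -200, 0], [0, 0, 0.88]]]'

```text
time: 9.7
ee_pos: [0.5471, 0.0486, 0.1345]
tcp_rot: [179.9, -0.2, -144.5]
wrist_force: [1.4, 0.1, -1.0]
opening: 0.0331
grasp_force: 50.0
```

step_arm --targets '[[0.2, [0, -25, 0], [0, 0, 0.11]], [0.2, [0, -50, 0], [0, 0, 0.22]], [0.2, [0, -75, 0], [0, 0, 0.33]], [0.2, [0, -100, 0], [0, 0, 0.44]], [0.2, [0, -125, 0], [0, 0, 0.55]], [0.2, [0, -150, 0], [0, 0, 0.66]], [0.2, [0, -175, 0], [0, 0, 0.77]], [0.2, [0, -200, 0], [0, 0, 0.88]]]'

```text
time: 10.5
ee_pos: [0.5472, -0.1511, 0.1345]
tcp_rot: [179.8, -0.0, -94.1]
wrist_force: [-0.0, -0.3, -1.2]
opening: 0.0327
grasp_force: 50.0
```

step_arm --targets '[[0.2, [4, -25, 0], [0, 0, 0.08]], [0.2, [8, -50, 0], [0, 0, 0.175]], [0.2, [11, -66, 0], [0, 0, 0.175]], [0.2, [11, -66, 0], [0, 0, 0.175]], [0.2, [11, -66, 0], [0, 0, 0.175]], [0.2, [11, -66, 0], [0, 0, 0.175]]]'

```text
time: 11.1
ee_pos: [0.5589, -0.2154, 0.136]
tcp_rot: [180.0, -0.0, -84.4]
wrist_force: [0.7, 0.0, -1.3]
opening: 0.0328
grasp_force: 50.0
```

Run:
```python
from m import *
o=bot.get_obs();im,d,p=snap('wrist');np.savez('wi.npz',im=im,d=d,**p)
def analyse(f,e=None):
    im,d,p=load(f);C=cloud(p,d);h=cv2.cvtColor(im,cv2.COLOR_RGB2HSV)
    th=np.radians(95.7);ex=np.array([np.cos(th),np.sin(th)]);ey=np.array([-ex[1],ex[0]])
    T=C[...,:2]-[.557,-.1925];x=T@ex;y=T@ey
    m=(h[...,0]<15)&(h[...,1]>90)&(h[...,2]<110)&(abs(C[...,2]-.034)<.005)&(abs(y)<.02)&(x>-.07)&(x<.02)
    print(f,'rails n',m.sum())
    for s in(-1,1):
        k=m&(y*s>0)
        if k.sum()>20: 
            print(s,'y',np.polyfit(x[k],y[k],1).round(4),np.percentile(y[k],[2,50,98]).round(4),'x',np.percentile(x[k],[1,99]).round(4),'z',np.median(C[k][:,2]).round(4))
    if e is not None:
        k=(h[...,1]<60)&(h[...,2]>60)&(abs(C[...,2]-e[2]-.02)<.02)&(abs(y)<.02)&(x>-.07)&(x<.02)
        t=k&(C[...,2]>e[2]+.03); print('cell x',np.percentile(x[k],[1,99]).round(4),'y top',np.median(y[t]).round(4),np.polyfit(x[t],y[t],1).round(4),'z fit',np.polyfit(x[t],C[t][:,2],1).round(4),np.percentile(C[t][:,2],95))
    E=(e[:2]-[.557,-.1925]) if e is not None else None
    if e is not None: print('tcp in tester',E@ex,E@ey)
analyse('wt2.npz');analyse('wi.npz',o['ee_pos'])
```

```text
wt2.npz rails n 544
-1 y [ 0.0066 -0.0107] [-0.0128 -0.0108 -0.0083] x [-0.0633  0.0146] z 0.0351
1 y [0.005  0.0102] [0.0082 0.01   0.0123] x [-0.063   0.0147] z 0.035
wi.npz rails n 680
-1 y [-0.0057 -0.0106] [-0.0126 -0.0105 -0.0083] x [-0.0644 -0.0072] z 0.0353
1 y [-0.0076  0.0099] [0.0077 0.0101 0.0125] x [-0.0645 -0.007 ] z 0.0353
cell x [-0.0498  0.0073] y top 0.0006 [0.0048 0.0007] z fit [0.0014 0.1707] 0.17309912743331443
tcp in tester -0.023004132221335686 0.000382580097973696
```

The cell is aligned with the bed: y within 1 mm, yaw within 0.01 rad, tail at x = −50 mm. Lowering it.

step_arm --targets '[[0.2, [1, 0, -30], [0, 0, 0]], [0.2, [1, 0, -60], [0, 0, 0]], [0.2, [1, 0, -85], [0, 0, 0]], [0.2, [1, 0, -98], [0, 0, 0]], [0.2, [1, 0, -102], [0, 0, 0]], [0.2, [1, 0, -104], [0, 0, 0]], [0.2, [1, 0, -105], [0, 0, 0]], [0.2, [1, 0, -105], [0, 0, 0]]]'

```text
time: 11.95
ee_pos: [0.5607, -0.2165, 0.0325]
tcp_rot: [-179.9, -0.1, -84.3]
wrist_force: [0.1, -1.2, -0.4]
opening: 0.0326
grasp_force: 50.0
```

step_arm --targets '[[0.2, [0, 0, -0.5], [0, 0, 0]], [0.2, [0, 0, -0.5], [0, 0, 0]], [0.2, [0, 0, -0.5], [0, 0, 0]]]'

```text
time: 12.25
ee_pos: [0.5602, -0.2164, 0.0312]
tcp_rot: [-180.0, -0.1, -84.3]
wrist_force: [-0.3, 0.6, -0.6]
opening: 0.0324
grasp_force: 50.0
```

step_arm --targets '[[0.2, [0, 0, -1], [0, 0, 0]], [0.2, [0, 0, -1], [0, 0, 0]], [0.2, [0, 0, -1], [0, 0, 0]]]'

```text
time: 12.55
ee_pos: [0.5603, -0.2164, 0.0303]
tcp_rot: [-180.0, -0.1, -84.3]
wrist_force: [-1.0, 0.2, 3.3]
opening: 0.0326
grasp_force: 50.6
```

step_arm --targets '[[0.2, [0, 0, -0.7], [0, 0, 0]], [0.2, [0, 0, -0.7], [0, 0, 0]], [0.2, [0, 0, -0.7], [0, 0, 0]]]'

```text
time: 12.85
ee_pos: [0.5603, -0.2165, 0.0302]
tcp_rot: [-179.9, -0.1, -84.3]
wrist_force: [-2.2, 0.6, 7.5]
opening: 0.0324
grasp_force: 51.1
```

Seated on the rails at about 7 N. I'll ease off slightly and push along +x of the tester, direction (−0.1, 0.995).

step_arm --targets '[[0.2, [-0.2, 2, 0.4], [0, 0, 0]], [0.2, [-0.4, 4, 0.4], [0, 0, 0]], [0.2, [-0.6, 6, 0.4], [0, 0, 0]], [0.2, [-0.8, 8, 0.4], [0, 0, 0]], [0.2, [-1, 10, 0.4], [0, 0, 0]], [0.2, [-1.2, 12, 0.4], [0, 0, 0]], [0.2, [-1.4, 14, 0.4], [0, 0, 0]], [0.2, [-1.4, 14, 0.4], [0, 0, 0]]]'

```text
time: 13.65
ee_pos: [0.5589, -0.2033, 0.0302]
tcp_rot: [-180.0, -0.2, -84.4]
wrist_force: [-2.3, -6.6, 4.9]
opening: 0.0327
grasp_force: 50.6
```

step_arm --targets '[[0.2, [-0.1, 1, 0], [0, 0, 0]], [0.2, [-0.2, 2, 0], [0, 0, 0]], [0.2, [-0.3, 3, 0], [0, 0, 0]], [0.2, [-0.4, 4, 0], [0, 0, 0]], [0.2, [-0.5, 5, 0], [0, 0, 0]], [0.2, [-0.6, 6, 0], [0, 0, 0]], [0.2, [-0.6, 6, 0], [0, 0, 0]]]'

```text
time: 14.35
ee_pos: [0.5583, -0.1978, 0.0302]
tcp_rot: [-180.0, -0.3, -84.4]
wrist_force: [-1.9, -9.4, 4.9]
opening: 0.0326
grasp_force: 50.6
```

step_arm --targets '[[0.2, [-0.1, 0.7, 0], [0, 0, 0]], [0.2, [-0.1, 1.4, 0], [0, 0, 0]], [0.2, [-0.2, 2.1, 0], [0, 0, 0]], [0.2, [-0.3, 2.8, 0], [0, 0, 0]], [0.2, [-0.3, 2.8, 0], [0, 0, 0]]]'

```text
time: 14.85
ee_pos: [0.558, -0.1952, 0.0302]
tcp_rot: [-180.0, -0.3, -84.4]
wrist_force: [-1.7, -9.5, 4.1]
opening: 0.0328
grasp_force: 50.6
```

step_arm --targets '[[0.2, [0, 0.5, 0], [0, 0, 0]], [0.2, [-0.1, 1, 0], [0, 0, 0]], [0.2, [-0.1, 1, 0], [0, 0, 0]], [0.2, [-0.1, 1, 0], [0, 0, 0]]]'

```text
time: 15.25
ee_pos: [0.558, -0.1947, 0.0302]
tcp_rot: [-180.0, -0.3, -84.4]
wrist_force: [-1.5, -12.5, 3.5]
opening: 0.0327
grasp_force: 50.6
```

step_arm --targets '[[0.2, [0, 0.5, 0], [0, 0, 0]], [0.2, [-0.1, 1, 0], [0, 0, 0]], [0.2, [-0.1, 1, 0], [0, 0, 0]], [0.2, [-0.1, 1, 0], [0, 0, 0]]]'

```text
time: 15.65
ee_pos: [0.558, -0.1947, 0.0302]
tcp_rot: [-180.0, -0.4, -84.4]
wrist_force: [-0.9, -17.8, 3.1]
opening: 0.0327
grasp_force: 50.5
```

step_arm --targets '[[0.2, [0, 0.5, 0], [0, 0, 0]], [0.2, [-0.1, 1, 0], [0, 0, 0]], [0.2, [-0.1, 1, 0], [0, 0, 0]], [0.2, [-0.1, 1, 0], [0, 0, 0]]]'

```text
time: 16.05
ee_pos: [0.5579, -0.1947, 0.0302]
tcp_rot: [-180.0, -0.5, -84.5]
wrist_force: [0.2, -23.0, -0.1]
opening: 0.0324
grasp_force: 50.3
```

The cell has stopped moving while the push rises to 23 N, which is what the brass stop would do. Checking with a measurement and a picture.

Run:
```python
from m import *
im,d,p=snap('wrist');C=cloud(p,d);h=cv2.cvtColor(im,cv2.COLOR_RGB2HSV)
th=np.radians(95.7);ex=np.array([np.cos(th),np.sin(th)]);ey=np.array([-ex[1],ex[0]])
T=C[...,:2]-[.557,-.1925];x=T@ex;y=T@ey
k=(h[...,1]<60)&(h[...,2]>60)&(C[...,2]>.05)&(C[...,2]<.072)&(abs(y)<.02)&(x>-.05)&(x<.025)
t=k&(C[...,2]>.062);print('rear',np.percentile(x[k],[1,3,99]).round(4),'y',np.median(y[t]).round(4),np.polyfit(x[t],y[t],1).round(4),'z',np.polyfit(x[t],C[t][:,2],1).round(4))
print(np.percentile(C[t][:,2],[50,95]))
s,_,_=snap('scene'); z=s[170:250,140:250]
w=cv2.resize(im,(512,384)); z=cv2.resize(z,(528,384),interpolation=cv2.INTER_CUBIC)
cv2.imwrite('pics/fin.png',cv2.resize(np.hstack([w,z]),(800,296))[:,:,::-1])
o=bot.get_obs();print(o['wrist_force'],o['grasp_force'],o['time'])
```

```text
rear [-0.029  -0.0288  0.0244] y -0.0001 [-0.0073 -0.0003] z [-0.0032  0.0654]
[0.06569084 0.06754021]
[ -0.32203904 -23.13875668   1.69583525] 50.30839204788208 16.15
```

View pics/fin.png

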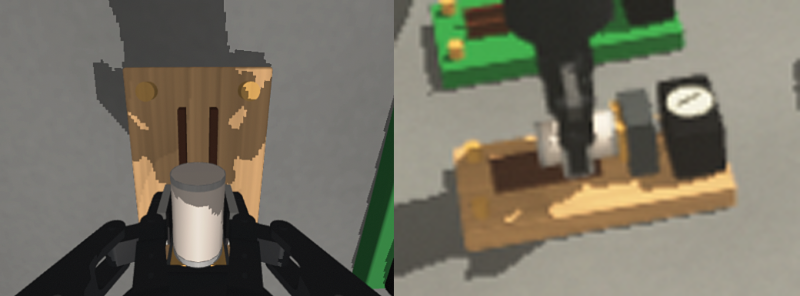

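The cell at (198,215) lies straight in the bed. Its tail is at x ≈ −28.5 mm (home is −28) and its shoulder is against the brass in the right-hand crop at (615,130). Holding, then handing in.

step_arm --targets '[[0.2, [0, 0, 0], [0, 0, 0]], [0.2, [0, 0, 0], [0, 0, 0]], [0.2, [0, 0, 0], [0, 0, 0]], [0.2, [0, 0, 0], [0, 0, 0]], [0.2, [0, 0, 0], [0, 0, 0]], [0.2, [0, 0, 0], [0, 0, 0]], [0.2, [0, 0, 0], [0, 0, 0]], [0.2, [0, 0, 0], [0, 0, 0]]]'

```text
time: 16.95
ee_pos: [0.558, -0.1947, 0.0302]
tcp_rot: [-180.0, -0.5, -84.5]
wrist_force: [-0.5, -23.3, 1.4]
opening: 0.0328
grasp_force: 50.3
```

```bash
python3 -c "
from workcell import bot
o=bot.get_obs();print(o['wrist_force'],o['grasp_force'],o['ee_pos']);print(bot.job_done())"
```

```text
[ -0.50455177 -23.29612214   1.35568752] 50.30875325202942 [ 0.55798868 -0.19466298  0.0302398 ]
the job is handed in; nothing more can be done
None
```

I handed the job in at about 17 s with the fattest cell held against the brass stop, nub to the plunger, at a steady 23 N push and 50 N grip; no verdict was returned.

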